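# Turn the divider leaf of a recipe binder

### The job

Turn the upper divider leaf of the open recipe binder, the one that already stands a little way up on the robot's right with its tab at the end nearer the robot, over the spine and press it down so that it lies flat on the pages on the left. Do it by gently pushing with the fingertips; leave the lower leaf lying flat on the right, do not lift the binder or push it out of place, and leave the other things on the worktop alone.

Things in the scene. Friction and masses are not known exactly. Their poses are not given: they have to be found in the camera images.
- binder: Open loose binder, 1.3 kg (slides at about 7 N). Origin: centre of underside; x along the spine, away from the robot (within 0.3 rad of world x), y left, z up. Grey covers 184 mm along x, 140 mm each side of the spine, 4 mm thick. White page blocks 166 mm along x, 10 to 130 mm either side of the spine, tops 23.5 mm high on the right (-y), 28 mm on the left. Three thin steel rings, 41 mm high.
- spine (a point): Hinge line of the upper leaf: middle of the spine, 30 mm above the worktop; the line runs along the binder's x. The upper leaf is a rigid brown board 3 mm thick, 60 g, 156 mm along the spine, reaching from 10 to 128 mm from this line, plus its tab.
- upper_leaf (a joint): Angle (rad) of the upper leaf: 0 = flat on the right (-y), 1.571 = upright, 3.1416 = flat on the left pages. Starts between 0.2 and 0.65. The hinge's friction (0.08 N m) holds the leaf at any angle where it is left: it does not fall shut and must be pushed all the way down.
- upper_leaf_tab (a point): Middle of the outer edge of the upper leaf's tab, 160 mm from the hinge line. The tab is 46 mm wide along the spine, 3 mm thick, its middle 42 mm from the middle of the leaf towards the robot (binder x = -42 mm); it reaches 32 mm past the leaf's edge and 20 mm past the cover, so that a fingertip fits beneath it.
- lower_leaf (a joint): Angle (rad) of the lower leaf, of the same size, hinged 25.5 mm above the binder's underside. It lies flat on the right-hand pages at 0 and is to stay there.
- lower_leaf_tab (a point): Middle of the outer edge of the lower leaf's tab, 160 mm from its hinge line, 46 mm wide, at binder x = +42 mm (the end away from the robot).
- pinch_bowl: White bowl, 84 mm across, 42 mm high, left of the binder. Bystander; origin at the centre of its underside.
- teaspoon: Steel teaspoon, 137 x 28 x 13 mm, left of the binder. Bystander; origin at the centre of its underside.
- spice_jar: Spice jar, 41 mm across, 105 mm high, behind the binder. Bystander; origin at the centre of its underside.
- kitchen_timer: Clockwork kitchen timer, 62 mm across, 57 mm high, behind the binder. Bystander; origin at the centre of its underside.
- mug: Mug, 86 mm across, 96 mm high, behind the binder. Bystander; origin at the centre of its underside.
- tin: Tin, 75 mm across, 58 mm high, behind the binder. Bystander; origin at the centre of its underside.

How it is judged:
On the way:
1. the upper leaf has been raised upright over the spine (value of joint upper_leaf between 1.5 and 2.9 rad), for 0.1 s.
At the end, for the whole second after the job is handed in: Upper leaf flat on the left pages (above 3.06 rad) and at rest; lower leaf flat on the right (below 0.08 rad); binder flat and within 25 mm of its start (lower leaf's tab within 40 mm); every bystander within 30 mm of where it stood (value of joint upper_leaf above 3.06 rad and value of joint lower_leaf below 0.08 rad and distance of binder from where it was at the start of the episode below 0.025 m and distance of lower_leaf_tab from where it was at the start of the episode below 0.04 m and angle between binder's own z axis and vertical below 0.05 rad and velocity of joint upper_leaf between -0.05 and 0.05 rad/s and linear speed of binder below 0.02 m/s and distance of each of pinch_bowl, spice_jar, kitchen_timer, mug, tin, teaspoon from where it was at the start of the episode below 0.03 m); the robot touches nothing.
It fails at once if the binder is lifted or tipped (height (world z) of binder above 0.015 m or angle between binder's own z axis and vertical above 0.12 rad).
It fails at once if the binder is pushed more than 40 mm out of place (distance of binder from where it was at the start of the episode above 0.04 m).
It fails at once if the lower leaf is turned up as well (value of joint lower_leaf above 0.35 rad).
It fails at once if the fingers squeeze or press the binder or its leaves with more than 50 N (contact force between the fingers and binder above 50 N).
It fails at once if a bystander is moved or lifted by more than 50 mm (distance of any of pinch_bowl, spice_jar, kitchen_timer, mug, tin, teaspoon from where it was at the start of the episode above 0.05 m).
It also fails if it takes over 45 s, if anything falls off the work surface, if the arm or the gripper's body presses on something with over 40 N, if the wrist force passes 120 N, or if a joint passes its speed limit or range.

### The arm

A 6-joint arm with a two-finger parallel gripper is mounted at the origin on a cart in front of the work surface, level with it; the furniture and walls round the work are solid. World frame = base frame: x ahead of the robot, y to its left, z up, the work surface at z = 0. Lengths are in m, angles in rad, forces in N, time in s.
With the tool pointing down it reaches from about 0.3 to 0.775 m from the base axis. Payload 14.6 kg.
Tool frame: the origin (TCP) lies on the mounting face of the last link; the fingertips stand 199 mm ahead of it and the grasp point (between the pads) lies 180 mm ahead of it; z points along the fingers, y is the line along which they close (so a half turn about z gives the same grasp; the last joint's range is limited). The gripper opens to 94 mm and grips with 3 to 60 N. Pads are 16 mm wide; open, the fingers measure 119 mm over their backs; the gripper's body (75 mm by 177 mm) begins 78 mm behind the grasp point.
Start: joints at [-1.258, 0.3, 1.521, -0, 1.321, -0.067], TCP at [0.204, -0.511, 0.405] pointing down, gripper open.
Joint ranges: [-3.03, 3.03], [-0.79, 2.21], [0.23, 2.52], [-1.04, 4.18], [0, 3.07], [-2.55, 2.55]. Speed limits (rad/s): [2.22, 2.22, 2.57, 3.14, 3.14, 3.14].

### API

Orientations are given as [roll, pitch, yaw] about the fixed x, y, z axes, in that order (R = Rz(yaw) Ry(pitch) Rx(roll)).
In Python, from station import get_obs, camera, hand_in gives the robot as it stands.
- The arm moves only by the tool apply_moves, never from a script. Its argument "increments" is a list of rows, each an object of numbers: "tx", "ty", "tz": the shift along the tool's x, y, z as a fraction of full scale; "ax", "ay", "az": the turn, a rotation vector about the tool's x, y, z as a fraction of full scale. In form: [{"tx": .., "ty": .., "tz": .., "ax": .., "ay": .., "az": ..}, ...]. A call has 1 to 12 rows; each row shifts and turns the commanded pose from where the row before left it, along the tool's axes as they then stand; what a row does not reach is not made up. Full scale, the value 1, is 30 mm for a shift and 5 degrees for a turn. A row lasts 1/8 s, in which the tool goes at most 62.5 mm and 10.7 degrees, less where a joint would pass 70% of its speed; a pose out of reach is approached as far as the arm can. A call with a number of a shift or a turn outside -1 to 1 is refused whole. A call with a gripper value outside its range is refused whole. "jaw" is the closure, from 0 (fully open) to 1 (shut), set as the call begins (left out, the last holds). The fingers move at their own pace and stop on an object; "force" is the grip in N (left out, the last holds). Time passes only in rows, so rows that do not move let the fingers close. It gives the time, the measured TCP pose, the force, the opening and the grip force at its end, in the units of the state.
- get_obs(): the state, without advancing time (a new reading comes with each control period).
- camera(name): name is "scene" or "top"; returns a dict with "pixels" (384x512x3 uint8, red, green, blue), "camera_matrix" (3x3 intrinsics, pixels), "dist" ([k1, k2, p1, p2, k3] as OpenCV has them; the pictures are not rectified), "R" (3x3) and "t" (3): a world point X has camera coordinates R X + t. Camera axes: x right, y down, z forward; pixel columns grow to the right and rows downward; lengths in m; the calibration is good to about 2 mm. A picture is of the moment at which its call begins. There is no depth.
- hand_in(): hands the job in; it is judged then, once.
The state is a dict: "time_s": time; "qpos": joint angles; "joint_vel": joint speeds; "tau": joint torques, N m; "ee_pos": TCP position; "eef_rot": TCP orientation; "force": force on the tool from outside, world axes, zero at the start; "moment": the same for the moment, N m; "grip_width": finger opening in m; "grip_force": force on a finger pad.
Only numpy, scipy, OpenCV 4.12 (cv2) and the standard library are available. Lean on these libraries where they do the work, as an engineer would, in place of code of your own. Each camera call takes 0.05 s, during which the arm holds its last target. There are 200 camera calls.

## Working session

There is one attempt and no reset: what is moved stays moved. The work goes in short steps, Python scripts to look and compute and a tool call to move; the robot and the scene stay as the last step left them, time stands still between calls to the robot, and variables do not carry over. Pictures are saved under pics/ and viewed, at most 10 in all, crops included, and the job is handed in when it is done.

Besides the shell and the picture viewer there is one more tool, called after ">>>" as name(argument=value, ...), one argument or row to a line, values as JSON. apply_moves: Moves the arm, as the interface text tells. Its arguments: {"type":"object","properties":{"increments":{"type":"array"},"jaw":{"type":"number"},"force":{"type":"number"}},"required":["increments"]}

```bash
mkdir -p pics; python3 - <<'E'
from station import *
import cv2,pickle
o=get_obs();print(o)
for n in("scene","top"):
    c=camera(n);pickle.dump(c,open(n+".pkl","wb"));cv2.imwrite(f"pics/{n}0.png",cv2.resize(c["pixels"][:,:,::-1],(800,600),interpolation=cv2.INTER_CUBIC));print(c["camera_matrix"],c["R"],c["t"],c["dist"])
E
```

```text
{'time_s': 0.0, 'qpos': array([-1.25757484e+00,  3.00507021e-01,  1.52155983e+00, -1.03727546e-05,
        1.32070342e+00, -6.66021565e-02]), 'joint_vel': array([ 0.00039861, -0.00049373,  0.00106734,  0.00112777, -0.00048686,
       -0.00274338]), 'tau': array([ 3.85137264e-04, -5.31808949e+01, -3.52735305e+01,  7.08678877e-02,
        2.44425447e-02, -1.12758078e-04]), 'ee_pos': array([ 0.20390497, -0.5107826 ,  0.40407548]), 'eef_rot': array([-3.14041698e+00, -6.83490347e-05,  3.79826173e-01]), 'force': array([ 0.46870789, -0.19492346,  0.68831392]), 'moment': array([-0.00971225, -0.00259437,  0.04589813]), 'grip_force': 0.0, 'grip_width': 0.09366548422694881}
[[372.51863948   0.         257.41084677]
 [  0.         372.51863948 190.0441967 ]
 [  0.           0.           1.        ]] [[-0.49648768 -0.86782416  0.01952472]
 [-0.58557905  0.3182401  -0.74553365]
 [ 0.64077856 -0.38158153 -0.66618193]] [0.47444548 0.34305398 0.86909597] [-0.10025633  0.          0.          0.          0.        ]
[[419.75232279   0.         255.24269607]
 [  0.         419.75232279 191.18792957]
 [  0.           0.           1.        ]] [[ 0.13797327 -0.99043127 -0.00304665]
 [-0.97049567 -0.13458069 -0.20006548]
 [ 0.19774109  0.03056044 -0.97977779]] [0.09234901 0.62785435 1.06781533] [-0.0237677  0.         0.         0.         0.       ]
```

View pics/scene0.png

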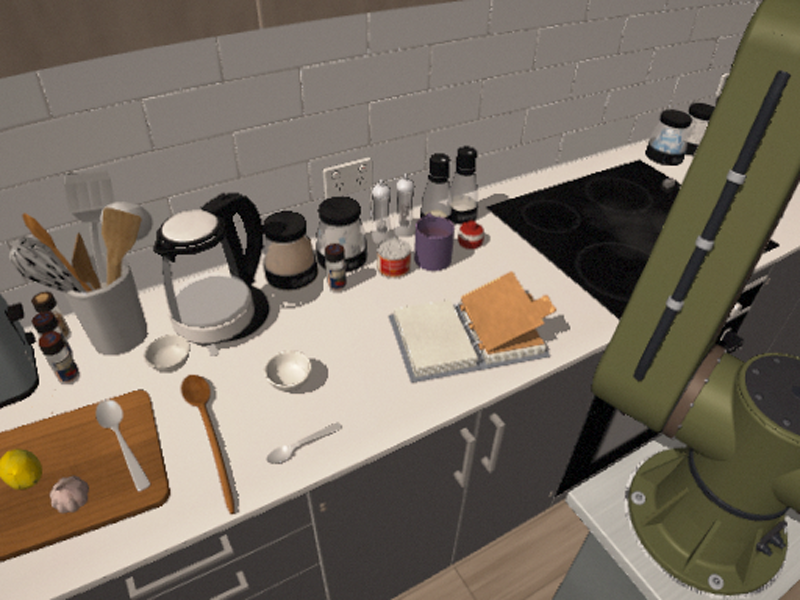

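View pics/top0.png

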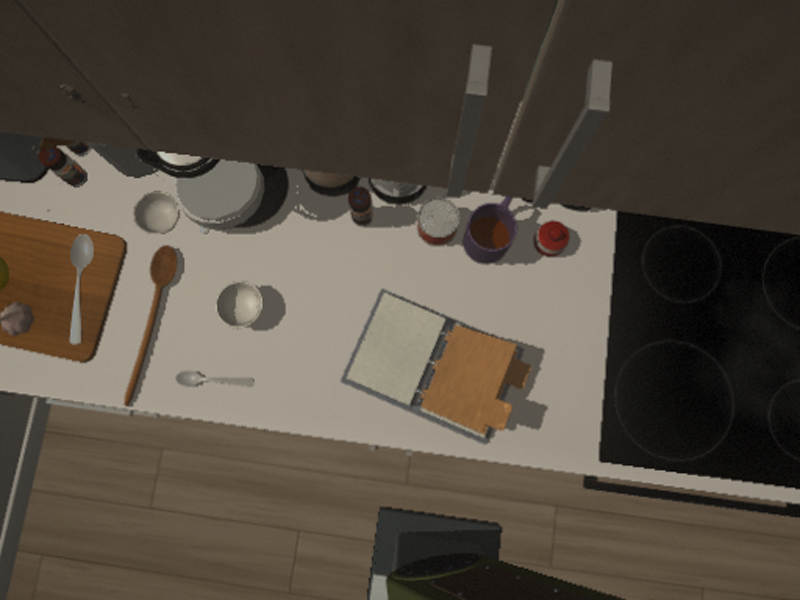

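The scene view shows the binder at about (470,330), with the upper leaf raised at (505,310). In the top view, the left cover corners are near (382,290) and (344,381), and the near-right corner is near (488,440). The upper tab is at about (497,415). I'll enlarge both views to read these more precisely.

```bash
python3 - <<'E'
import cv2,pickle
t=pickle.load(open("top.pkl","rb"))["pixels"][180:290,210:356,::-1]
cv2.imwrite("pics/topc.png",cv2.resize(t,None,fx=5,fy=5,interpolation=cv2.INTER_CUBIC))
t=pickle.load(open("scene.pkl","rb"))["pixels"][165:255,240:370,::-1]
cv2.imwrite("pics/scc.png",cv2.resize(t,None,fx=6,fy=6,interpolation=cv2.INTER_CUBIC))
E
```

```text
(no output)
```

View pics/topc.png

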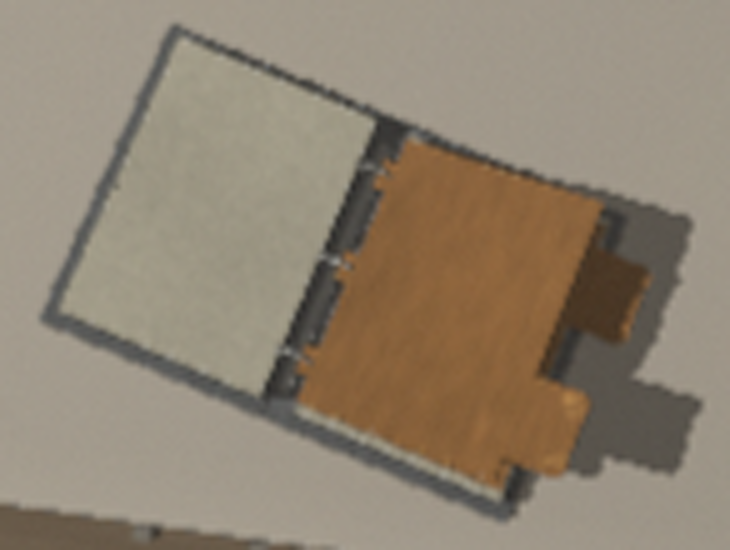

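View pics/scc.png

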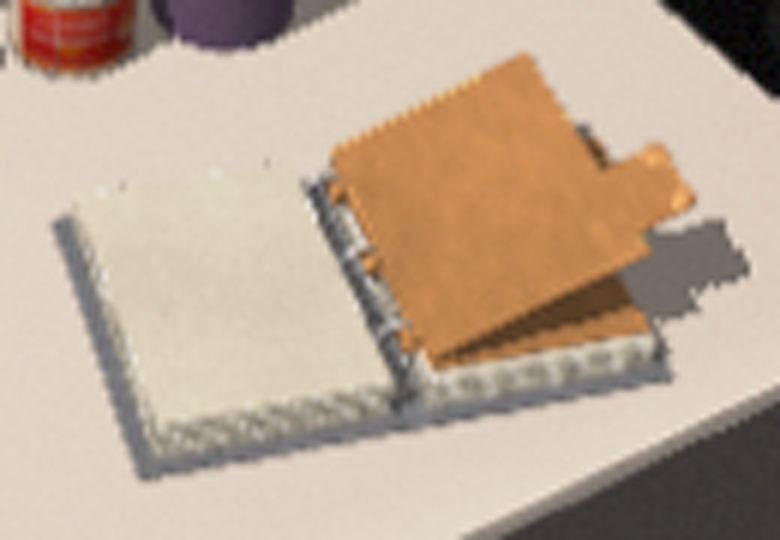

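Top crop: the cover corners are at (176,25), (44,318), (507,520) and (625,213), and the tab's outer corners are at (587,395) and (560,474). Scene crop: the leaf's outer corners are at (533,55) and (648,240), and the tab corners are at (660,147) and (693,200). I'll fit the pose to these.

```bash
cat > fit.py <<'E'
import cv2,pickle,numpy as np
from scipy.optimize import least_squares
from scipy.spatial.transform import Rotation as Ro
def proj(c,P):
    return cv2.projectPoints(np.array(P,float),cv2.Rodrigues(c["R"])[0],c["t"],c["camera_matrix"],c["dist"])[0][:,0]
def b2w(p,P):
    c,s=np.cos(p[2]),np.sin(p[2]); P=np.atleast_2d(P)
    return np.c_[p[0]+c*P[:,0]-s*P[:,1],p[1]+s*P[:,0]+c*P[:,1],P[:,2]]
def leaf(a,x,r,o=.0015): # o: offset normal to leaf (upper face)
    return [x,-r*np.cos(a)+o*np.sin(a),.03+r*np.sin(a)+o*np.cos(a)]
if __name__=="__main__":
    C=[pickle.load(open(n,"rb")) for n in("top.pkl","scene.pkl")]
    cov=[{(1,1):(176,25),(-1,1):(44,318),(-1,-1):(507,520),(1,-1):(625,213)},{(-1,1):(145,478),(-1,-1):(668,380),(1,1):(57,220)}]
    lf=[{(.078,.128):(604,203),(-.078,.128):(500,487),(-.019,.16):(587,395),(-.065,.16):(560,474)},
        {(.078,.128):(533,55),(-.078,.128):(648,240),(-.019,.16):(660,147),(-.065,.16):(693,200),(-.078,.01):(430,365),(.078,.01):(333,150)}]
    k=[(5,210,180),(6,240,165)]
    def res(p):
        out=[]
        for i in(0,1):
            P=[[.092*a,.14*b,.004] for a,b in cov[i]]+[leaf(p[3],x,r) for x,r in lf[i]]
            q=np.array(list(cov[i].values())+list(lf[i].values()),float);f,u,v=k[i]
            out.append((proj(C[i],b2w(p,P))-((q+.5)/f-.5+[u,v])).ravel())
        return np.concatenate(out)
    s=least_squares(res,[.5,-.2,0,.4],loss="soft_l1");print(s.x);print(res(s.x).reshape(-1,2).round(1).tolist())
    np.save("p.npy",s.x)
    for n,P in [("tab",leaf(s.x[3],-.042,.16,0)),("ltab",[.042,-.16,.0255]),("hinge",[0,0,.03])]: print(n,b2w(s.x,P).round(4))
E
python3 fit.py
```

```text
[ 0.51199584  0.10473376 -0.26911403  0.42764802]
[[-1.1, -0.8], [-1.3, 0.1], [-0.1, 0.6], [0.8, 0.3], [0.1, -0.4], [-1.5, -1.2], [1.1, -0.0], [-0.2, 1.2], [-0.5, -0.1], [1.8, -0.7], [-0.7, -0.3], [-0.6, -0.9], [0.9, 1.7], [0.2, -1.0], [1.4, 0.4], [0.4, -1.1], [-0.5, -0.1]]
tab [[ 0.4328 -0.0245  0.0964]]
ltab [[ 0.5099 -0.0607  0.0255]]
hinge [[0.512  0.1047 0.03  ]]
```

>>> apply_moves(
  increments=[
    {"az":-0.96},
    {"az":-0.96},
    {"az":-0.96},
    {"az":-0.96},
    {"az":-0.96},
    {"az":-0.96},
    {"az":-0.96},
    {"az":-0.96},
    {"az":-0.96},
    {"az":-0.96},
    {"az":-0.96},
  ],
  jaw=1,
  force=20,
)

```text
schema error: expected keys tx, ty, tz, ax, ay, az
```

```bash
cat > plan.py <<'E'
import numpy as np,sys
from station import get_obs
from scipy.spatial.transform import Rotation as Ro
p=np.load("p.npy"); c,s=np.cos(p[2]),np.sin(p[2])
B=np.array([[c,s,0],[-s,c,0],[0,0,1.]])  # world->binder
def state():
    o=get_obs();R=Ro.from_euler("xyz",o["eef_rot"]).as_matrix()
    tcp=np.array(o["ee_pos"]);tip=tcp+.199*R[:,2]
    return o,R,tcp,B@(tip-[p[0],p[1],0])
def goal(tip,th):
    t=np.radians(th);f=np.array([0,np.sin(t),-np.cos(t)]);x=np.array([0,np.cos(t),np.sin(t)])
    R=B.T@np.c_[x,np.cross(f,x),f]
    return R,B.T@np.array(tip)+[p[0],p[1],0]-.199*R[:,2]
def show():
    o,R,tcp,tip=state();f=B@R[:,2]
    print("t",round(o["time_s"],2),"tipB(mm)",(tip*1000).round(1),"tilt",np.degrees(np.arctan2(f[1],-f[2])).round(1),"f",f.round(3),"F",(B@o["force"]).round(1),"q",o["qpos"].round(2))
    return R,tcp
def path(goals,R0=None,t0=None,n=None):
    R,t=show()
    if R0 is not None:R,t=R0,t0
    for (tip,th,n) in goals:
        Rg,tg=goal(tip,th);rv=Ro.from_matrix(R.T@Rg).as_rotvec()/np.radians(5)/n;ta=t
        print("->",tip,th)
        for i in range(n):
            tn=ta+(tg-ta)*(i+1)/n
            print("  ",(R.T@(tn-t)/.03).round(2),rv.round(2))
            t=tn;R=R@Ro.from_rotvec(rv*np.radians(5)).as_matrix()
E
python3 - <<'E'
from plan import *
path([([-.042,-.30,.20],0,9),([-.042,-.24,.065],50,11)])
E
```

```text
t 0.1 tipB(mm) [-133.5 -675.1  205.2] tilt 0.0 f [-0.001  0.001 -1.   ] F [ 0.9 -0.9 -0.3] q [-1.26  0.3   1.52  0.    1.32 -0.07]
-> [-0.042, -0.3, 0.2] 0
   [ 1.11 -0.9   0.02] [-0.   -0.   -1.17]
   [ 1.2  -0.78  0.02] [-0.   -0.   -1.17]
   [ 1.27 -0.66  0.02] [-0.   -0.   -1.17]
   [ 1.33 -0.53  0.02] [-0.   -0.   -1.17]
   [ 1.38 -0.39  0.02] [-0.   -0.   -1.17]
   [ 1.41 -0.24  0.02] [-0.   -0.   -1.17]
   [ 1.43 -0.1   0.02] [-0.   -0.   -1.17]
   [1.43 0.05 0.02] [-0.   -0.   -1.17]
   [1.42 0.19 0.02] [-0.   -0.   -1.17]
-> [-0.042, -0.24, 0.065] 50
   [-0.28  0.    0.62] [-0.    0.91  0.  ]
   [-0.33  0.    0.6 ] [-0.    0.91  0.  ]
   [-0.38  0.    0.57] [-0.    0.91  0.  ]
   [-0.42 -0.    0.54] [-0.    0.91  0.  ]
   [-0.46  0.    0.51] [-0.    0.91  0.  ]
   [-0.5  -0.    0.47] [-0.    0.91  0.  ]
   [-0.54  0.    0.43] [-0.    0.91  0.  ]
   [-0.57 -0.    0.38] [-0.    0.91  0.  ]
   [-0.6   0.    0.34] [-0.    0.91  0.  ]
   [-0.62  0.    0.29] [-0.    0.91  0.  ]
   [-0.64  0.    0.24] [-0.    0.91  0.  ]
```

>>> apply_moves(
  increments=[
    {"tx":0,"ty":0,"tz":0,"ax":0,"ay":0,"az":-0.96},
    {"tx":0,"ty":0,"tz":0,"ax":0,"ay":0,"az":-0.96},
    {"tx":0,"ty":0,"tz":0,"ax":0,"ay":0,"az":-0.96},
    {"tx":0,"ty":0,"tz":0,"ax":0,"ay":0,"az":-0.96},
    {"tx":0,"ty":0,"tz":0,"ax":0,"ay":0,"az":-0.96},
    {"tx":0,"ty":0,"tz":0,"ax":0,"ay":0,"az":-0.96},
    {"tx":0,"ty":0,"tz":0,"ax":0,"ay":0,"az":-0.96},
    {"tx":0,"ty":0,"tz":0,"ax":0,"ay":0,"az":-0.96},
    {"tx":0,"ty":0,"tz":0,"ax":0,"ay":0,"az":-0.96},
    {"tx":0,"ty":0,"tz":0,"ax":0,"ay":0,"az":-0.96},
    {"tx":0,"ty":0,"tz":0,"ax":0,"ay":0,"az":-0.96},
  ],
  jaw=1,
  force=20,
)

```text
time_s: 1.48
ee_pos: [0.2039, -0.5108, 0.4043]
eef_rot: [-3.141, -0.001, 1.304]
force: [-0.6, 0.5, 0.3]
grip_width: 0.0007
grip_force: 0.0
```

```bash
python3 - <<'E'
from plan import *
path([([-.042,-.32,.20],0,12),([-.042,-.24,.065],50,11)])
E
```

```text
t 1.48 tipB(mm) [-133.4 -675.2  205.3] tilt 0.0 f [-0.     0.001 -1.   ] F [-0.7  0.3  0.3] q [-1.26  0.3   1.52 -0.    1.32 -0.99]
-> [-0.042, -0.32, 0.2] 0
   [0.99 0.26 0.02] [-0. -0.  0.]
   [0.99 0.26 0.02] [-0. -0.  0.]
   [0.99 0.26 0.02] [-0. -0.  0.]
   [0.99 0.26 0.02] [-0. -0.  0.]
   [0.99 0.26 0.02] [-0. -0.  0.]
   [0.99 0.26 0.01] [-0. -0.  0.]
   [0.99 0.25 0.01] [-0. -0.  0.]
   [0.99 0.25 0.01] [-0. -0.  0.]
   [0.99 0.25 0.01] [-0. -0.  0.]
   [0.99 0.25 0.01] [-0. -0.  0.]
   [0.99 0.25 0.01] [-0. -0.  0.]
   [0.99 0.25 0.01] [-0. -0.  0.]
-> [-0.042, -0.24, 0.065] 50
   [-0.22  0.    0.62] [0.   0.91 0.  ]
   [-0.27 -0.    0.61] [0.   0.91 0.  ]
   [-0.32  0.    0.58] [0.   0.91 0.  ]
   [-0.36 -0.    0.56] [0.   0.91 0.  ]
   [-0.4   0.    0.52] [0.   0.91 0.  ]
   [-0.44 -0.    0.49] [0.   0.91 0.  ]
   [-0.48  0.    0.45] [0.   0.91 0.  ]
   [-0.52 -0.    0.41] [0.   0.91 0.  ]
   [-0.55  0.    0.37] [0.   0.91 0.  ]
   [-0.57 -0.    0.33] [0.   0.91 0.  ]
   [-0.6   0.    0.28] [0.   0.91 0.  ]
```

>>> apply_moves(
  increments=[
    {"tx":0.99,"ty":0.25,"tz":0,"ax":0,"ay":0,"az":0},
    {"tx":0.99,"ty":0.25,"tz":0,"ax":0,"ay":0,"az":0},
    {"tx":0.99,"ty":0.25,"tz":0,"ax":0,"ay":0,"az":0},
    {"tx":0.99,"ty":0.25,"tz":0,"ax":0,"ay":0,"az":0},
    {"tx":0.99,"ty":0.25,"tz":0,"ax":0,"ay":0,"az":0},
    {"tx":0.99,"ty":0.25,"tz":0,"ax":0,"ay":0,"az":0},
    {"tx":0.99,"ty":0.25,"tz":0,"ax":0,"ay":0,"az":0},
    {"tx":0.99,"ty":0.25,"tz":0,"ax":0,"ay":0,"az":0},
    {"tx":0.99,"ty":0.25,"tz":0,"ax":0,"ay":0,"az":0},
    {"tx":0.99,"ty":0.25,"tz":0,"ax":0,"ay":0,"az":0},
    {"tx":0.99,"ty":0.25,"tz":0,"ax":0,"ay":0,"az":0},
    {"tx":0.99,"ty":0.25,"tz":0,"ax":0,"ay":0,"az":0},
  ],
)

```text
time_s: 2.98
ee_pos: [0.3859, -0.1903, 0.4045]
eef_rot: [-3.141, -0.0, 1.301]
force: [0.8, -0.2, -0.3]
grip_width: 0.0002
grip_force: 0.0
```

>>> apply_moves(
  increments=[
    {"tx":-0.22,"ty":0,"tz":0.62,"ax":0,"ay":0.91,"az":0},
    {"tx":-0.27,"ty":0,"tz":0.61,"ax":0,"ay":0.91,"az":0},
    {"tx":-0.32,"ty":0,"tz":0.58,"ax":0,"ay":0.91,"az":0},
    {"tx":-0.36,"ty":0,"tz":0.56,"ax":0,"ay":0.91,"az":0},
    {"tx":-0.4,"ty":0,"tz":0.52,"ax":0,"ay":0.91,"az":0},
    {"tx":-0.44,"ty":0,"tz":0.49,"ax":0,"ay":0.91,"az":0},
    {"tx":-0.48,"ty":0,"tz":0.45,"ax":0,"ay":0.91,"az":0},
    {"tx":-0.52,"ty":0,"tz":0.41,"ax":0,"ay":0.91,"az":0},
    {"tx":-0.55,"ty":0,"tz":0.37,"ax":0,"ay":0.91,"az":0},
    {"tx":-0.57,"ty":0,"tz":0.33,"ax":0,"ay":0.91,"az":0},
    {"tx":-0.6,"ty":0,"tz":0.28,"ax":0,"ay":0.91,"az":0},
  ],
)

```text
time_s: 4.35
ee_pos: [0.3661, -0.2614, 0.1982]
eef_rot: [-3.141, -0.876, 1.301]
force: [0.6, -0.3, 0.0]
grip_width: 0.0006
grip_force: 0.0
```

```bash
python3 - <<'E'
from plan import *
from station import camera
import cv2
path([([-.042,-.122,.053],50,6)])
o=[]
for n,(a,b,cc,d) in (("top",(160,300,200,390)),("scene",(130,270,230,420))):
    o.append(cv2.resize(camera(n)["pixels"][a:b,cc:d,::-1],(760,560 if n=="top" else 560))[:, :])
cv2.imwrite("pics/pre.png",cv2.resize(cv2.hconcat(o),(800,300)))
E
```

```text
t 4.35 tipB(mm) [ -43.3 -238.8   70.8] tilt 50.2 f [ 0.     0.768 -0.64 ] F [ 0.6 -0.1  0. ] q [-0.81  0.47  1.91  0.74  1.37 -0.93]
-> [-0.042, -0.122, 0.053] 50
   [0.34 0.01 0.56] [ 0.   -0.01 -0.  ]
   [0.34 0.01 0.56] [ 0.   -0.01 -0.  ]
   [0.34 0.01 0.56] [ 0.   -0.01 -0.  ]
   [0.34 0.01 0.56] [ 0.   -0.01 -0.  ]
   [0.34 0.01 0.56] [ 0.   -0.01 -0.  ]
   [0.34 0.01 0.56] [ 0.   -0.01 -0.  ]
```

View pics/pre.png

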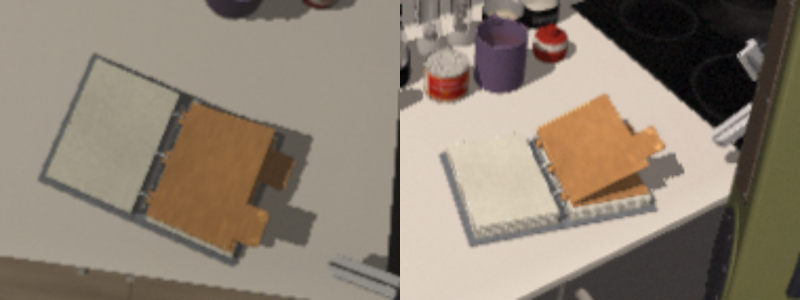

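The top panel shows the fingertip at (332,266) in line with the tab at (252,226), and the binder hasn't moved. Next I slide the tip under the tab.

>>> apply_moves(
  increments=[
    {"tx":0.34,"ty":0,"tz":0.56,"ax":0,"ay":0,"az":0},
    {"tx":0.34,"ty":0,"tz":0.56,"ax":0,"ay":0,"az":0},
    {"tx":0.34,"ty":0,"tz":0.56,"ax":0,"ay":0,"az":0},
    {"tx":0.34,"ty":0,"tz":0.56,"ax":0,"ay":0,"az":0},
    {"tx":0.34,"ty":0,"tz":0.56,"ax":0,"ay":0,"az":0},
    {"tx":0.34,"ty":0,"tz":0.56,"ax":0,"ay":0,"az":0},
  ],
)

```text
time_s: 5.2
ee_pos: [0.3975, -0.147, 0.1818]
eef_rot: [3.14, -0.872, 1.303]
force: [-0.1, -0.1, -0.5]
grip_width: 0.0008
grip_force: 0.0
```

```bash
cat >> plan.py <<'E'
def lp(a,r,off): # tip on the underside of leaf at angle a
    return [-.042,-r*np.cos(a)-off*np.sin(a),.03+r*np.sin(a)-off*np.cos(a)]
E
python3 - <<'E'
from plan import *
path([(lp(.6,.135,.015),45,3),(lp(.9,.135,.012),35,4),(lp(1.2,.135,.012),25,4),(lp(1.5,.137,.012),12,4),(lp(1.8,.138,.012),0,4)])
E
```

```text
t 5.2 tipB(mm) [ -43.4 -120.8   53.8] tilt 49.9 f [ 0.     0.765 -0.643] F [-0.1 -0.2 -0.5] q [-0.57  0.45  2.02  0.9   1.2  -0.88]
-> [-0.042, np.float64(-0.11988994511373212), np.float64(0.0938466996846846)] 45
   [ 0.54  0.02 -0.27] [ 0.   -0.33  0.  ]
   [ 0.53  0.02 -0.29] [ 0.   -0.33  0.  ]
   [ 0.52  0.02 -0.3 ] [ 0.   -0.33  0.  ]
-> [-0.042, np.float64(-0.09331726863206949), np.float64(0.1282898131804623)] 35
   [ 0.65 -0.   -0.02] [ 0.  -0.5 -0. ]
   [ 0.65  0.   -0.05] [ 0.  -0.5 -0. ]
   [ 0.64  0.   -0.08] [ 0.  -0.5 -0. ]
   [ 0.64 -0.   -0.11] [ 0.  -0.5 -0. ]
-> [-0.042, np.float64(-0.06010276588595766), np.float64(0.15147698355185546)] 25
   [ 0.63 -0.    0.03] [-0.  -0.5 -0. ]
   [ 0.63  0.   -0.  ] [-0.  -0.5 -0. ]
   [ 0.63 -0.   -0.03] [-0.  -0.5 -0. ]
   [ 0.62 -0.   -0.06] [-0.  -0.5 -0. ]
-> [-0.042, np.float64(-0.021660936467723952), np.float64(0.16580796674474305)] 12
   [ 0.71 -0.    0.07] [ 0.   -0.65 -0.  ]
   [0.72 0.   0.03] [ 0.   -0.65 -0.  ]
   [ 0.72  0.   -0.01] [ 0.   -0.65 -0.  ]
   [ 0.72 -0.   -0.05] [ 0.   -0.65 -0.  ]
-> [-0.042, np.float64(0.019667717497107683), np.float64(0.16711739819750798)] 0
   [ 0.68 -0.    0.1 ] [ 0.  -0.6 -0. ]
   [0.69 0.   0.06] [ 0.  -0.6 -0. ]
   [0.69 0.   0.03] [ 0.  -0.6 -0. ]
   [ 0.69 -0.   -0.01] [ 0.  -0.6 -0. ]
```

>>> apply_moves(
  increments=[
    {"tx":0.54,"ty":0,"tz":-0.27,"ax":0,"ay":-0.33,"az":0},
    {"tx":0.53,"ty":0,"tz":-0.29,"ax":0,"ay":-0.33,"az":0},
    {"tx":0.52,"ty":0,"tz":-0.3,"ax":0,"ay":-0.33,"az":0},
    {"tx":0.65,"ty":0,"tz":-0.02,"ax":0,"ay":-0.5,"az":0},
    {"tx":0.65,"ty":0,"tz":-0.05,"ax":0,"ay":-0.5,"az":0},
    {"tx":0.64,"ty":0,"tz":-0.08,"ax":0,"ay":-0.5,"az":0},
    {"tx":0.64,"ty":0,"tz":-0.11,"ax":0,"ay":-0.5,"az":0},
  ],
)

```text
time_s: 6.08
ee_pos: [0.4144, -0.0841, 0.2921]
eef_rot: [3.139, -0.61, 1.303]
force: [0.0, -0.1, -1.2]
grip_width: 0.0003
grip_force: 0.3
```

```bash
python3 - <<'E'
from plan import *
from station import camera
import cv2
path([(lp(1.2,.135,.012),25,4),(lp(1.5,.137,.012),12,4),(lp(1.8,.138,.012),0,4)])
o=[]
for n,(a,b,cc,d) in (("top",(160,300,200,390)),("scene",(130,270,230,420))):
    o.append(cv2.resize(camera(n)["pixels"][a:b,cc:d,::-1],(760,560)))
cv2.imwrite("pics/mid.png",cv2.resize(cv2.hconcat(o),(800,300)))
E
```

```text
t 6.08 tipB(mm) [-43.6 -93.9 129. ] tilt 35.0 f [ 0.001  0.573 -0.819] F [ 0.1 -0.1 -1.2] q [-0.38  0.18  2.    0.68  1.15 -0.46]
-> [-0.042, np.float64(-0.06010276588595766), np.float64(0.15147698355185546)] 25
   [0.63 0.02 0.03] [ 0.  -0.5  0. ]
   [0.63 0.02 0.01] [ 0.  -0.5  0. ]
   [ 0.63  0.02 -0.02] [ 0.  -0.5  0. ]
   [ 0.62  0.02 -0.05] [ 0.  -0.5  0. ]
-> [-0.042, np.float64(-0.021660936467723952), np.float64(0.16580796674474305)] 12
   [ 0.71 -0.    0.07] [ 0.   -0.65 -0.  ]
   [0.72 0.   0.03] [ 0.   -0.65 -0.  ]
   [ 0.72  0.   -0.01] [ 0.   -0.65 -0.  ]
   [ 0.72 -0.   -0.05] [ 0.   -0.65 -0.  ]
-> [-0.042, np.float64(0.019667717497107683), np.float64(0.16711739819750798)] 0
   [ 0.68 -0.    0.1 ] [ 0.  -0.6  0. ]
   [0.69 0.   0.06] [ 0.  -0.6  0. ]
   [0.69 0.   0.03] [ 0.  -0.6  0. ]
   [ 0.69 -0.   -0.01] [ 0.  -0.6  0. ]
```

View pics/mid.png

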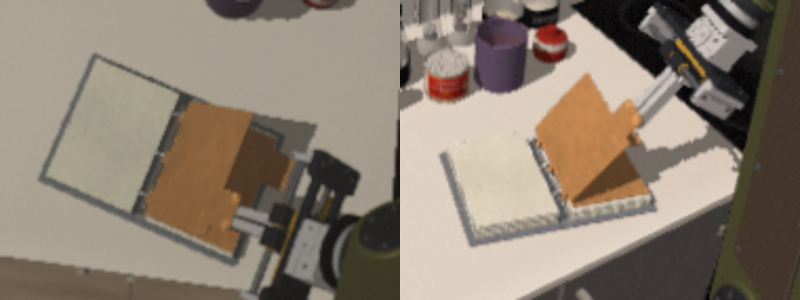

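The leaf is up to about 50°, riding on the finger under its tab (scene panel, about (630,115)). The binder and the lower leaf haven't moved, so I'll continue.

>>> apply_moves(
  increments=[
    {"tx":0.63,"ty":0,"tz":0.03,"ax":0,"ay":-0.5,"az":0},
    {"tx":0.63,"ty":0,"tz":0.01,"ax":0,"ay":-0.5,"az":0},
    {"tx":0.63,"ty":0,"tz":-0.02,"ax":0,"ay":-0.5,"az":0},
    {"tx":0.62,"ty":0,"tz":-0.05,"ax":0,"ay":-0.5,"az":0},
    {"tx":0.71,"ty":0,"tz":0.07,"ax":0,"ay":-0.65,"az":0},
    {"tx":0.72,"ty":0,"tz":0.03,"ax":0,"ay":-0.65,"az":0},
    {"tx":0.72,"ty":0,"tz":-0.01,"ax":0,"ay":-0.65,"az":0},
    {"tx":0.72,"ty":0,"tz":-0.05,"ax":0,"ay":-0.65,"az":0},
    {"tx":0.68,"ty":0,"tz":0.1,"ax":0,"ay":-0.6,"az":0},
    {"tx":0.69,"ty":0,"tz":0.06,"ax":0,"ay":-0.6,"az":0},
    {"tx":0.69,"ty":0,"tz":0.03,"ax":0,"ay":-0.6,"az":0},
    {"tx":0.69,"ty":0,"tz":-0.01,"ax":0,"ay":-0.6,"az":0},
  ],
)

```text
time_s: 7.68
ee_pos: [0.475, 0.1347, 0.3649]
eef_rot: [-3.141, -0.001, 1.302]
force: [0.8, -1.1, 0.4]
grip_width: 0.0005
grip_force: 0.3
```

```bash
python3 - <<'E'
from plan import *
from station import camera
import cv2
path([(lp(2.1,.135,.011),0,4),(lp(2.4,.13,.010),0,4),(lp(2.7,.125,.008),0,4),(lp(2.95,.118,.006),0,4),(lp(3.08,.115,.003),0,3)])
o=[]
for n,(a,b,cc,d) in (("top",(160,300,200,390)),("scene",(130,270,230,420))):
    o.append(cv2.resize(camera(n)["pixels"][a:b,cc:d,::-1],(760,560)))
cv2.imwrite("pics/up.png",cv2.resize(cv2.hconcat(o),(800,300)))
E
```

```text
t 7.67 tipB(mm) [-43.8  19.2 165.9] tilt 0.0 f [-0.001  0.001 -1.   ] F [ 1.1 -0.8  0.4] q [0.2  0.21 1.73 0.   1.2  0.47]
-> [-0.042, np.float64(0.058658921087843166), np.float64(0.1520865716481964)] 0
   [0.33 0.01 0.12] [-0. -0.  0.]
   [0.33 0.01 0.12] [-0. -0.  0.]
   [0.33 0.01 0.12] [-0. -0.  0.]
   [0.33 0.01 0.12] [-0. -0.  0.]
-> [-0.042, np.float64(0.0891065512148504), np.float64(0.12518415062706206)] 0
   [0.25 0.   0.22] [ 0. -0. -0.]
   [ 0.25 -0.    0.22] [ 0. -0. -0.]
   [ 0.25 -0.    0.22] [ 0. -0. -0.]
   [0.25 0.   0.22] [ 0. -0. -0.]
-> [-0.042, np.float64(0.109589978710262), np.float64(0.09065506216536522)] 0
   [ 0.17 -0.    0.29] [ 0.  0. -0.]
   [0.17 0.   0.29] [ 0.  0. -0.]
   [0.17 0.   0.29] [ 0.  0. -0.]
   [ 0.17 -0.    0.29] [ 0.  0. -0.]
-> [-0.042, np.float64(0.11469832406965143), np.float64(0.05836008560659192)] 0
   [0.04 0.   0.27] [ 0.  0. -0.]
   [0.04 0.   0.27] [ 0.  0. -0.]
   [ 0.04 -0.    0.27] [ 0.  0. -0.]
   [0.04 0.   0.27] [ 0.  0. -0.]
-> [-0.042, np.float64(0.11459727263865202), np.float64(0.04007298882072544)] 0
   [-0.  -0.   0.2] [ 0.  0. -0.]
   [-0.  -0.   0.2] [ 0.  0. -0.]
   [-0.  -0.   0.2] [ 0.  0. -0.]
```

View pics/up.png

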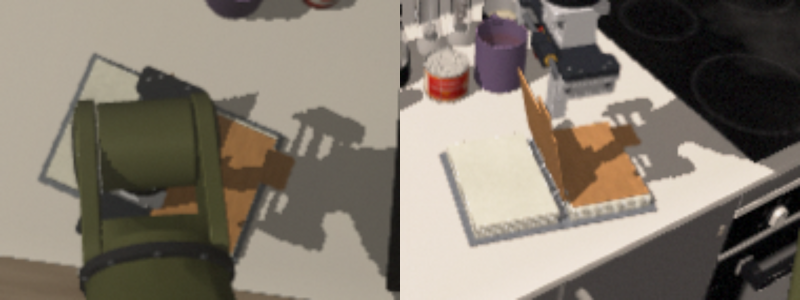

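The leaf is now past upright, leaning left (scene panel, about (540,130)), with the finger behind it. The lower leaf is still flat. I'll keep pushing over and down.

>>> apply_moves(
  increments=[
    {"tx":0.33,"ty":0,"tz":0.12,"ax":0,"ay":0,"az":0},
    {"tx":0.33,"ty":0,"tz":0.12,"ax":0,"ay":0,"az":0},
    {"tx":0.33,"ty":0,"tz":0.12,"ax":0,"ay":0,"az":0},
    {"tx":0.33,"ty":0,"tz":0.12,"ax":0,"ay":0,"az":0},
    {"tx":0.25,"ty":0,"tz":0.22,"ax":0,"ay":0,"az":0},
    {"tx":0.25,"ty":0,"tz":0.22,"ax":0,"ay":0,"az":0},
    {"tx":0.25,"ty":0,"tz":0.22,"ax":0,"ay":0,"az":0},
    {"tx":0.25,"ty":0,"tz":0.22,"ax":0,"ay":0,"az":0},
    {"tx":0.17,"ty":0,"tz":0.29,"ax":0,"ay":0,"az":0},
    {"tx":0.17,"ty":0,"tz":0.29,"ax":0,"ay":0,"az":0},
    {"tx":0.17,"ty":0,"tz":0.29,"ax":0,"ay":0,"az":0},
    {"tx":0.17,"ty":0,"tz":0.29,"ax":0,"ay":0,"az":0},
  ],
)

```text
time_s: 9.28
ee_pos: [0.4994, 0.221, 0.2892]
eef_rot: [-3.142, -0.002, 1.301]
force: [-0.5, 0.0, -0.6]
grip_width: 0.0006
grip_force: 0.2
```

>>> apply_moves(
  increments=[
    {"tx":0.04,"ty":0,"tz":0.27,"ax":0,"ay":0,"az":0},
    {"tx":0.04,"ty":0,"tz":0.27,"ax":0,"ay":0,"az":0},
    {"tx":0.04,"ty":0,"tz":0.27,"ax":0,"ay":0,"az":0},
    {"tx":0.04,"ty":0,"tz":0.27,"ax":0,"ay":0,"az":0},
    {"tx":0,"ty":0,"tz":0.2,"ax":0,"ay":0,"az":0},
    {"tx":0,"ty":0,"tz":0.2,"ax":0,"ay":0,"az":0},
  ],
)

```text
time_s: 10.02
ee_pos: [0.5006, 0.2254, 0.2451]
eef_rot: [3.142, -0.002, 1.301]
force: [0.1, -0.5, 0.4]
grip_width: 0.0007
grip_force: 0.2
```

```bash
python3 -c "
from plan import *
show()"
```

```text
t 10.03 tipB(mm) [-43.  113.7  46.1] tilt 0.1 f [ 0.     0.002 -1.   ] F [ 0.2 -0.5  0.4] q [0.36 0.48 1.67 0.   0.99 0.62]
```

>>> apply_moves(
  increments=[
    {"tx":0,"ty":0,"tz":0.1,"ax":0,"ay":0,"az":0},
    {"tx":0,"ty":0,"tz":0.1,"ax":0,"ay":0,"az":0},
    {"tx":0,"ty":0,"tz":0.1,"ax":0,"ay":0,"az":0},
    {"tx":0,"ty":0,"tz":0.1,"ax":0,"ay":0,"az":0},
    {"tx":0,"ty":0,"tz":0,"ax":0,"ay":0,"az":0},
  ],
)

```text
time_s: 10.65
ee_pos: [0.5006, 0.2254, 0.2332]
eef_rot: [-3.141, -0.001, 1.301]
force: [-0.4, -0.2, 0.1]
grip_width: 0.0001
grip_force: 0.0
```

>>> apply_moves(
  increments=[
    {"tx":0,"ty":0,"tz":0.06,"ax":0,"ay":0,"az":0},
    {"tx":0,"ty":0,"tz":0,"ax":0,"ay":0,"az":0},
  ],
)

```text
time_s: 10.9
ee_pos: [0.5006, 0.2255, 0.2315]
eef_rot: [-3.141, -0.002, 1.301]
force: [0.2, -0.8, 0.9]
grip_width: 0.0007
grip_force: 0.0
```

Tip is at 32.5 mm, about level with the flat leaf. I'll go down in 1 mm steps until contact force shows.

>>> apply_moves(
  increments=[
    {"tx":0,"ty":0,"tz":0.04,"ax":0,"ay":0,"az":0},
    {"tx":0,"ty":0,"tz":0,"ax":0,"ay":0,"az":0},
  ],
)

```text
time_s: 11.15
ee_pos: [0.5007, 0.2255, 0.2309]
eef_rot: [3.141, -0.002, 1.301]
force: [-2.4, -0.2, 6.0]
grip_width: 0.0003
grip_force: 2.6
```

>>> apply_moves(
  increments=[
    {"tx":0,"ty":0,"tz":0.04,"ax":0,"ay":0,"az":0},
    {"tx":0,"ty":0,"tz":0,"ax":0,"ay":0,"az":0},
  ],
)

```text
time_s: 11.4
ee_pos: [0.5007, 0.2255, 0.2305]
eef_rot: [3.141, -0.002, 1.301]
force: [-5.1, -3.5, 16.1]
grip_width: 0.0007
grip_force: 8.1
```

The contact is firm at 16 N. I'll retract straight up and check.

>>> apply_moves(
  increments=[
    {"tx":0,"ty":0,"tz":-0.1,"ax":0,"ay":0,"az":0},
    {"tx":0,"ty":0,"tz":-0.3,"ax":0,"ay":0,"az":0},
    {"tx":0,"ty":0,"tz":-0.8,"ax":0,"ay":0,"az":0},
    {"tx":0,"ty":0,"tz":-0.8,"ax":0,"ay":0,"az":0},
    {"tx":-0.8,"ty":0,"tz":-0.8,"ax":0,"ay":0,"az":0},
    {"tx":-0.9,"ty":0,"tz":-0.8,"ax":0,"ay":0,"az":0},
    {"tx":-0.9,"ty":0,"tz":-0.4,"ax":0,"ay":0,"az":0},
    {"tx":-0.9,"ty":0,"tz":0,"ax":0,"ay":0,"az":0},
    {"tx":-0.9,"ty":0,"tz":0,"ax":0,"ay":0,"az":0},
    {"tx":-0.9,"ty":0,"tz":0,"ax":0,"ay":0,"az":0},
    {"tx":-0.9,"ty":0,"tz":0,"ax":0,"ay":0,"az":0},
    {"tx":-0.9,"ty":0,"tz":0,"ax":0,"ay":0,"az":0},
  ],
)

```text
time_s: 12.9
ee_pos: [0.4435, 0.0192, 0.3493]
eef_rot: [3.141, -0.002, 1.301]
force: [0.6, 0.2, 0.5]
grip_width: 0.0006
grip_force: 0.0
```

```bash
python3 - <<'E'
from plan import *
from station import camera
import cv2
show()
o=[]
for n,(a,b,cc,d) in (("top",(120,300,130,370)),("scene",(130,310,150,390))):
    o.append(cv2.resize(camera(n)["pixels"][a:b,cc:d,::-1],(400,300)))
cv2.imwrite("pics/end.png",cv2.hconcat(o))
E
```

```text
t 12.9 tipB(mm) [ -43.2 -100.3  150.3] tilt 0.1 f [ 0.     0.002 -1.   ] F [0.5 0.4 0.5] q [-0.04  0.12  1.87  0.    1.15  0.23]
```

View pics/end.png

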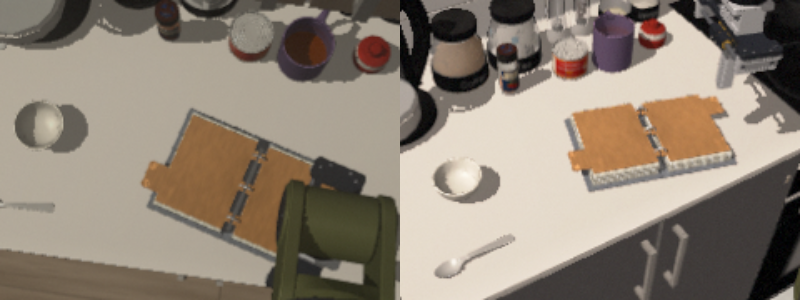

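The upper leaf lies flat on the left, with its tab at about (150,180) in the top panel. The lower leaf is flat on the right, and the binder and the other things are where they were. I'm handing in.

```bash
python3 -c "
from station import hand_in
print(hand_in())"
```

```text
the job is handed in; nothing more can be done
None
```

I turned the upper leaf over the spine and pressed it flat on the left pages (about 16 N); the final pictures showed the lower leaf, binder and bystanders in place, and I handed the job in at about 13 s, with no verdict returned.

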